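Seat a tapered stirrer shaft in its parking socket

TASK

The stirrer shaft leans against the wall of its clear parking well. Without taking it out of the well, tip it upright so that its tapered foot drops into the socket in the floor, then tap its head down until the foot is fully home, collar flush on the floor of the well, and leave it standing there by friction alone. Do not disturb the loose things around it.

Things in the scene. Friction and masses are not known exactly. Their poses are not given: they have to be found in the camera images.
- well: round parking well fixed to the worktop, in a different place each time; origin at the centre of its underside, z up. Grey foot 104 mm across, 45 mm high: its top is the well's floor. Above it a clear round wall, inner radius 45 mm, with a steel rim (outer radius 51 mm) 125 mm above the worktop
- socket_mouth (a point): centre of the tapered socket's mouth, in the well's floor 45 mm above the worktop, z up. Mouth 25 mm across, narrowing 2 mm per 10 mm, 35 mm deep, lined by four steel spring jaws. The foot drops in to about 15 mm above home; from there the jaws grip: about 3 N to start, rising to 8 to 16 N to reach home. Friction holds it where it is left
- shaft: loose shaft, 200 mm long, 0.13 kg; origin on its axis, 19 mm below the collar's underside; z towards the head. Leans on the rim about 27 degrees, in any direction, tip just inside the socket mouth; held upright by the head (rock it a little) it drops in and stands by itself. Collar 48 mm across, 6 mm thick; stem 18 mm. Home: collar's underside at the socket mouth, top 210 mm above the worktop
- shaft_collar (a point): centre of the underside of the shaft's collar, on the axis, same axes as the shaft
- shaft_top (a point): centre of the flat top (31 mm across) of the shaft's head, 165 mm from the collar's underside; the grey cylindrical head is 36 mm across and 35 mm long
- shaft_foot (a point): centre of the tip of the shaft's tapered steel foot, 35 mm below the collar's underside; the foot is 28 mm across at the collar and 21 mm near the tip, whose last 5 mm is chamfered to 15 mm across
- amber_bottle: amber bottle with black cap, 42 mm across, 81 mm tall, bystander; origin at the centre of its underside
- petri_dish: shallow round dish, 61 mm across, 15 mm tall, bystander; origin at the centre of its underside
- tape_roll: roll of yellow label tape lying flat, 64 mm across, 19 mm tall, bystander; origin at the centre of its underside
- marker: white marker pen lying flat, 142 mm long, 14 mm thick, bystander; origin at the centre of its underside
- timer: small dark timer standing up, 36 x 58 x 66 mm, bystander; origin at the centre of its underside
There are look-alikes about, which are no part of the job. What is shaped like the well but brown is not meant.

How it is judged:
At the end, for the whole second after the job is handed in: The shaft stands upright (within 4 degrees) and centred (within 5 mm) in the socket, its collar no more than 3 mm above the floor of the well, at rest and not touched (horizontal distance between shaft_collar and socket_mouth below 0.005 m and z of shaft_collar in the frame of socket_mouth below 0.003 m and angle between shaft's own z axis and vertical below 0.07 rad and linear speed of shaft below 0.01 m/s and contact force between the fingers and shaft below 0.1 N).
It fails at once if the shaft's foot is lifted out over the rim of the well (z of shaft_foot in the frame of socket_mouth above 0.08 m).
It fails at once if a loose bystander is moved by more than 30 mm (distance of any of amber_bottle, petri_dish, tape_roll, marker, timer from where it was at the start of the episode above 0.03 m).
It also fails if it takes over 61 s, if anything falls off the work surface, if the arm or the gripper's body presses on something with over 40 N, if the wrist force passes 120 N, or if a joint passes its speed limit or range.

ROBOT

A 7-joint arm with a two-finger parallel gripper is mounted at the origin on a cart in front of the work surface, level with it; the furniture and walls round the work are solid. World frame = base frame: x ahead of the robot, y to its left, z up, the work surface at z = 0. Lengths are in m, angles in rad, forces in N, time in s.
With the tool pointing down it reaches from about 0.4 to 0.85 m from the base axis. Payload 10.4 kg.
Tool frame: the origin (TCP) lies at the very end of the fingers, on their centre line; the grasp point (between the pads) lies 19 mm behind it (manip.tcp_to_grasp is the distance from the TCP to the grasp point, in m); x points along the fingers, y is the direction in which the jaws open and shut, and the axes are right-handed (so a half turn about x gives the same grasp; the last joint's range is limited). The gripper opens to 85 mm and grips with 20 to 120 N. Pads are 22 mm wide; open, the fingers measure 114 mm over their backs; the gripper's body (76 mm by 85 mm) begins 54 mm behind the grasp point. The pads swing forward as they close: fully open they stand 13 mm farther back than shut.
Start: joints at [1.321, 0.332, -0.065, 1.46, 0.022, 1.35, -0.088], TCP at [0.141, -0.609, 0.231] pointing down, gripper open.
Joint ranges: [-2.6, 2.6], [-0.5, 2.12], [-1.47, 1.34], [0.16, 2.42], [-1.27, 4.41], [0.06, 2.06], [-2.6, 2.6]. Speed limits (rad/s): [2.22, 2.22, 2.79, 2.79, 3.14, 3.14, 3.14].

INTERFACE

Orientations are given as a unit quaternion [x, y, z, w].
In Python, from workcell import manip, cams, hand_in gives the robot as it stands.
- The arm moves only by the shell command python3 -m handwheel 'ROWS' [FORCE]. ROWS is text: rows parted by semicolons, each of 7 numbers parted by spaces: the shift along the tool's x, y, z in mm, then the turn, a rotation vector about the tool's x, y, z in rad, then the finger opening in mm, from 0 to 85.4. A call has 1 to 8 rows; each row shifts and turns the commanded pose from where the row before left it, along the tool's axes as they then stand; what a row does not reach is not made up. A row lasts 1/10 s, in which the tool goes at most 50 mm and 8.59 degrees, less where a joint would pass 70% of its speed; a pose out of reach is approached as far as the arm can. A call with a gripper value outside its range is refused whole. The fingers move at their own pace and stop on an object; FORCE is the grip in N (left out, the last holds). Time passes only in rows, so rows that do not move let the fingers close. It gives the time, the measured TCP pose, the force and the opening at its end, in the units of the state.
- manip.get_obs(): the state, without advancing time (a new reading comes with each control period).
- cams.camera(name): name is "side" or "top"; returns a dict with "color" (400x640x3 uint8, blue, green, red), "depth" (400x640 float32, m along the optical axis (not along the pixel's ray), 0 where there is no reading), "camera_matrix" (3x3 intrinsics, pixels), "origin" and "attitude" of the camera in the world. Camera axes: x right, y down, z forward; pixel columns grow to the right and rows downward; lengths in m; the calibration is good to about 2 mm. A picture is of the moment at which its call begins.
- hand_in(): hands the job in, once; it reports no verdict.
Trained networks look in the newest picture that a camera, given by its name, has taken for a name from the list of things; names that differ only in an ending like _2 or _b are one class to them, and where a whole thing is asked for, a point or a joint stands for the part that bears it (a point fixed in the world has none). Each returns a list of dicts, best first, with "conf" (0 to 1); they miss things now and then, are a little off and sometimes report something else, mostly with a low value. They report only what shows in the picture. A call takes as long as a camera call. They do not tell look-alikes from the thing itself.
- cams.recognise(camera, thing): "box" ([left, top, width, height] in pixels, round what is visible of it).
- cams.outline_of(camera, thing): "region" (400x640 bool, what is visible of it) and "box" ([left, top, width, height] in pixels, round what is visible of it).
The state is a dict: "clock": time; "joint_pos": joint angles; "joint_velocities": joint speeds; "tau": joint torques, N m; "position": TCP position; "ee_rot": TCP orientation; "ft_force": force on the tool from outside, world axes, zero at the start; "torque": the same for the moment, N m; "grip_width": opening from 0.0 (shut) to 1.0 (fully open).
Only numpy, scipy, OpenCV 4.12 (cv2) and the standard library are available. Lean on these libraries where they do the work, as an engineer would, in place of code of your own. Each camera call takes 0.05 s, during which the arm holds its last target.

## Working session

There is one attempt and no reset: what is moved stays moved. The work goes in short steps, Python scripts to look and compute and a shell command to move; the robot and the scene stay as the last step left them, time stands still between calls to the robot, and variables do not carry over. Pictures are saved under pics/ and viewed, and the job is handed in when it is done.

```bash
ls; mkdir -p pics; cat > h.py <<'E'
import numpy as np, cv2
from workcell import manip, cams, hand_in
from scipy.spatial.transform import Rotation as R
def rot(a):
    a=np.array(a,float)
    return a if a.shape==(3,3) else R.from_quat(a).as_matrix()
def pts(c,mask=None):
    d=c["depth"];K=np.array(c["camera_matrix"])
    v,u=np.nonzero((d>0)&(mask if mask is not None else True))
    z=d[v,u];p=np.stack([(u-K[0,2])/K[0,0]*z,(v-K[1,2])/K[1,1]*z,z],1)
    return p@rot(c["attitude"]).T+np.array(c["origin"]),u,v
def proj(c,P):
    K=np.array(c["camera_matrix"]);q=(np.atleast_2d(P)-np.array(c["origin"]))@rot(c["attitude"])
    q=q@K.T;return q[:,:2]/q[:,2:]
E
python3 - <<'E'
from h import *
o=manip.get_obs();print(o, manip.tcp_to_grasp);print(rot(o["ee_rot"]).round(3))
for n in("side","top"):
    c=cams.camera(n);cv2.imwrite(f"pics/{n}0.png",c["color"]);print(n,c["origin"],c["attitude"],c["camera_matrix"])
    for t in("well","shaft","amber_bottle","petri_dish","tape_roll","marker","timer"):
        for r in cams.outline_of(n,t):
            p,u,v=pts(c,r["region"]);print(t,round(r["conf"],2),r["box"],len(p),np.median(p,0).round(3) if len(p) else None, p.min(0).round(3) if len(p) else 0,p.max(0).round(3) if len(p) else 0)
E
```

```text
pics
{'clock': 0.0, 'joint_pos': array([ 1.32144046,  0.33283494, -0.06470215,  1.46096425,  0.0216007 ,
        1.34987376, -0.08848933]), 'joint_velocities': array([-0.00019791, -0.0006381 , -0.00239475, -0.00114413, -0.00051504,
        0.00038479,  0.00065981]), 'tau': array([ 1.07297408e-03, -6.25438142e+01,  4.95887746e-02, -3.91607809e+01,
        1.63278077e-02,  9.64481063e-03, -1.44700857e-05]), 'position': array([ 0.14042226, -0.60863478,  0.23052804]), 'ee_rot': array([-0.70248716, -0.080494  ,  0.70264351, -0.07952739]), 'ft_force': array([ 0.33207593, -0.17315648,  0.12755794]), 'torque': array([0.00735143, 0.02982167, 0.04163373]), 'grip_width': 1.0036519808590452} 0.0187
[[-0.     0.225 -0.974]
 [ 0.001 -0.974 -0.225]
 [-1.    -0.001  0.   ]]
side [0.6056262  0.89082315 0.65462695] [ 0.01496111  0.87061371 -0.49155733 -0.01339122] [[401.08853364   0.         319.34047533]
 [  0.         401.08853364 192.46982054]
 [  0.           0.           1.        ]]
well 0.72 [295.7, 142.2, 25.9, 52.6] 955 [ 0.605 -0.191  0.097] [ 0.554 -0.556 -0.   ] [ 0.641 -0.075  0.159]
well
[... 2257 characters left out ...]
] [0.406 0.106 0.011] [0.445 0.147 0.084]
amber_bottle 0.83 [269.5, 243.2, 20.4, 15.2] 245 [0.427 0.123 0.059] [0.406 0.106 0.002] [0.445 0.147 0.084]
petri_dish 0.93 [347.6, 127.5, 22.8, 21.5] 398 [ 0.721 -0.083  0.014] [ 0.69  -0.112  0.007] [ 0.749 -0.056  0.02 ]
tape_roll 0.89 [224.4, 182.3, 23.0, 22.1] 371 [0.584 0.242 0.018] [ 0.552  0.213 -0.007] [0.613 0.278 0.024]
tape_roll 0.46 [269.4, 245.0, 18.0, 14.6] 237 [0.428 0.123 0.059] [ 0.406  0.106 -0.002] [0.445 0.155 0.084]
marker 0.75 [326.5, 256.8, 53.6, 7.6] 313 [ 0.402 -0.068  0.01 ] [ 0.388 -0.141 -0.005] [ 0.412 -0.001  0.016]
timer 0.67 [207.5, 214.3, 25.3, 16.0] 275 [0.498 0.264 0.062] [ 0.481  0.242 -0.001] [0.521 0.297 0.069]
```

```bash
python3 - <<'E'
import cv2
a=cv2.imread("pics/top0.png");cv2.imwrite("pics/top0c.png",cv2.resize(a[110:290,200:470],None,fx=2.9,fy=2.9,interpolation=cv2.INTER_CUBIC))
a=cv2.imread("pics/side0.png");cv2.imwrite("pics/side0c.png",cv2.resize(a[110:320,230:430],None,fx=2.8,fy=2.8,interpolation=cv2.INTER_CUBIC))
E
```

```text
(no output)
```

View pics/top0c.png

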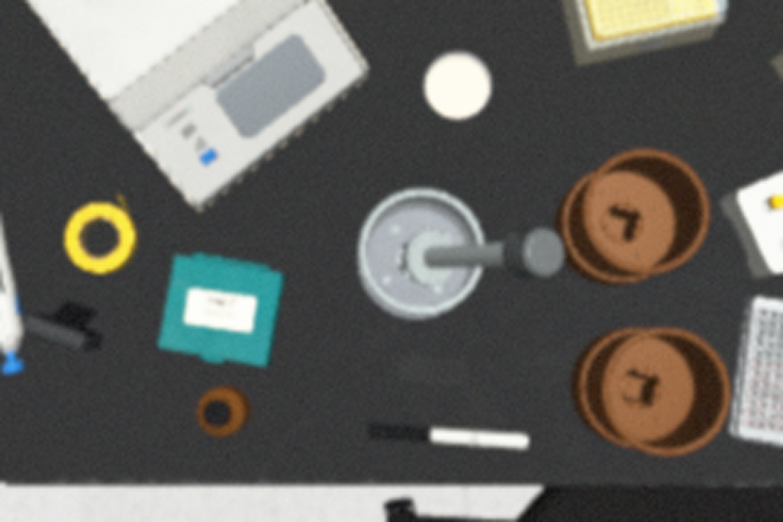

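View pics/side0c.png

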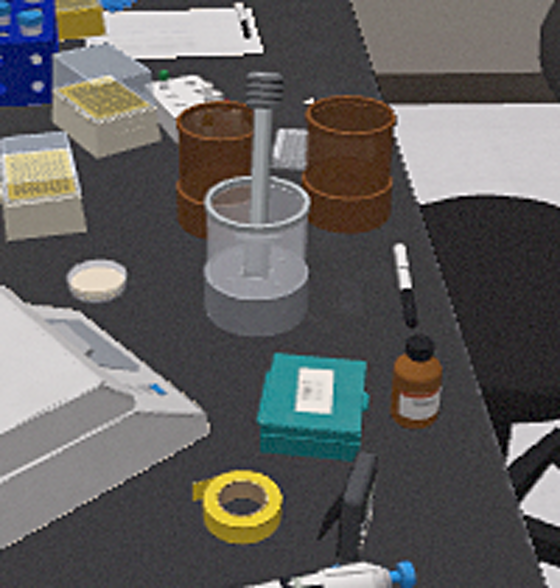

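```bash
cat > fit.py <<'E'
from h import *
from scipy.optimize import least_squares
def rim(cs):
    P=[]
    for c in cs:
        p,_,_=pts(c);k=(abs(p[:,2]-.124)<.006)&(np.hypot(p[:,0]-.56,p[:,1]+.035)<.075);P.append(p[k])
    out=[]
    for p in P+[np.vstack(P)]:
        f=lambda q:np.hypot(p[:,0]-q[0],p[:,1]-q[1])-.048
        s=least_squares(f,[.56,-.04],loss="soft_l1",f_scale=.002);out.append((s.x.round(4),len(p)))
    return out
def shaftfit(cs,well,tip0,top0):
    P=[]
    for c in cs:
        p,_,_=pts(c);k=(p[:,2]>.135)&(p[:,2]<.245);
        a=np.array(tip0);d=np.array(top0)-a;d/=np.linalg.norm(d);q=p-a
        r=np.linalg.norm(q-np.outer(q@d,d),axis=1);P.append(p[k&(r<.035)])
    def sd(x,p):
        T=x[:3];d=np.array([x[3],x[4],1]);d/=np.linalg.norm(d)
        q=p-T;s=q@d;r=np.linalg.norm(q-np.outer(s,d),axis=1)   # T = top centre, s<=0
        def cap(R,a,b):
            dx=r-R;dy=np.maximum(a-s,s-b)
            return np.where((dx>0)&(dy>0),np.hypot(dx,dy),np.maximum(dx,dy))
        return np.minimum(cap(.018,-.035,0),cap(.009,-.165,-.03))
    d0=np.array(top0)-np.array(tip0);x0=[*top0,d0[0]/d0[2],d0[1]/d0[2]]
    for n,p in list(zip("ab",P))+[("all",np.vstack(P))]:
        s=least_squares(sd,x0,args=(p,),loss="soft_l1",f_scale=.002)
        d=np.array([s.x[3],s.x[4],1]);L=np.linalg.norm(d);d/=L
        print(n,len(p),"top",s.x[:3].round(4),"dir",d.round(3),"tilt",np.degrees(np.arccos(d[2])).round(1),"collar",(s.x[:3]-.165*d).round(4),"foot",(s.x[:3]-.2*d).round(4),"rms",np.sqrt(np.mean(s.fun**2)).round(4))
    return s.x[:3],d
E
python3 - <<'E'
from fit import *
cs=[cams.camera("side"),cams.camera("top")]
print(rim(cs));T,d=shaftfit(cs,None,(.558,-.035,.045),(.553,-.125,.225))
for c,n in zip(cs,"st"): print(n,proj(c,[T,T-.2*d]).round(0))
E
```

```text
[(array([ 0.5585, -0.0422]), 270), (array([ 0.5578, -0.0428]), 310), (array([ 0.5581, -0.0425]), 580)]
a 319 top [ 0.5478 -0.1291  0.2206] dir [-0.059 -0.463  0.885] tilt 27.8 collar [ 0.5574 -0.0528  0.0746] foot [ 0.5595 -0.0366  0.0436] rms 0.0016
b 411 top [ 0.5477 -0.1277  0.2186] dir [-0.055 -0.462  0.885] tilt 27.7 collar [ 0.5567 -0.0514  0.0725] foot [ 0.5586 -0.0352  0.0415] rms 0.0009
all 730 top [ 0.5478 -0.1279  0.2186] dir [-0.057 -0.463  0.885] tilt 27.8 collar [ 0.5572 -0.0516  0.0726] foot [ 0.5592 -0.0354  0.0416] rms 0.0013
s [[324. 137.]
 [321. 209.]]
t [[388. 197.]
 [340. 199.]]
```

```bash
cat > plan.py <<'E'
from h import *
def plan(p1,R1,n,p0=None,R0=None):
    o=manip.get_obs()
    if p0 is None:p0=o["position"];R0=rot(o["ee_rot"])
    rv=R.from_matrix(R0.T@R1).as_rotvec()
    print("total deg",np.degrees(np.linalg.norm(rv)).round(1))
    dp=(np.array(p1)-p0)/n
    for k in range(n):
        Rk=R0@R.from_rotvec(rv*k/n).as_matrix()
        print(*(Rk.T@dp*1000).round(1),*(rv/n).round(4))
def toolR(d,yref=(1,0,0)):
    x=-np.array(d)/np.linalg.norm(d);y=np.array(yref,float);y-=x*(x@y);y/=np.linalg.norm(y)
    return np.stack([x,y,np.cross(x,y)],1)
W=np.array([.5581,-.0425])
T=np.array([.5478,-.1279,.2186]);d=np.array([-.057,-.463,.885]);d/=np.linalg.norm(d)
E
python3 - <<'E'
from plan import *
c=cams.camera("top");p,_,_=pts(c)
a=np.array([.14,-.61]);b=np.array([.545,-.15]);u=(b-a)/np.linalg.norm(b-a)
q=p[:,:2]-a;s=q@u;l=abs(q@[-u[1],u[0]]);
for i in range(7):
    k=(s>i*.1)&(s<i*.1+.1)&(l<.12);print(i,k.sum(),p[k,2].max().round(3) if k.any() else 0)
plan([.34,-.36,.34],toolR([0,0,1],(.8,-.6,0)),7)
E
```

```text
0 1661 -0.172
1 2340 0.001
2 2528 0.004
3 2747 0.019
4 3193 0.128
5 3843 0.128
6 3584 0.227
total deg 40.1
-15.5 -28.3 -35.8 -0.1001 0.0 -0.0
-15.5 -24.5 -38.4 -0.1001 0.0 -0.0
-15.5 -20.6 -40.7 -0.1001 0.0 -0.0
-15.5 -16.4 -42.5 -0.1001 0.0 -0.0
-15.5 -12.1 -43.9 -0.1001 0.0 -0.0
-15.5 -7.6 -44.9 -0.1001 0.0 -0.0
-15.5 -3.1 -45.5 -0.1001 0.0 -0.0
```

```bash
python3 -m handwheel '-15 -28 -36 -0.1 0 0 85; -15 -24 -38 -0.1 0 0 85; -15 -21 -41 -0.1 0 0 85; -15 -16 -42 -0.1 0 0 85; -15 -12 -44 -0.1 0 0 85; -15 -8 -45 -0.1 0 0 85; -15 -3 -45 -0.1 0 0 85; 0 0 0 0 0 0 85' 40
python3 - <<'E'
from plan import *
o=manip.get_obs();print(o["position"],rot(o["ee_rot"]).round(2),o["joint_pos"].round(2))
plan(T+.06*d,toolR(d),8)
E
```

```text
clock: 1.75
position: [0.3447, -0.3562, 0.3391]
ee_rot: [0.631, 0.319, -0.63, 0.321]
ft_force: [-0.1, -0.2, -0.4]
grip_width: 0.995
[ 0.34470917 -0.35624201  0.33910267] [[ 0.    0.81 -0.59]
 [-0.   -0.59 -0.81]
 [-1.    0.   -0.  ]] [ 1.06  0.02 -0.35  1.6   0.01  1.52  0.07]
total deg 44.7
8.5 5.3 -35.0 -0.0755 0.0605 -0.0128
10.5 8.0 -33.9 -0.0755 0.0605 -0.0128
12.4 10.7 -32.5 -0.0755 0.0605 -0.0128
14.1 13.2 -30.8 -0.0755 0.0605 -0.0128
15.7 15.7 -28.8 -0.0755 0.0605 -0.0128
17.2 18.0 -26.5 -0.0755 0.0605 -0.0128
18.5 20.1 -24.0 -0.0755 0.0605 -0.0128
19.6 22.1 -21.3 -0.0755 0.0605 -0.0128
```

```bash
python3 -m handwheel '8.5 5 -35 -0.0755 0.0605 -0.013 85; 10.5 8 -34 -0.0755 0.0605 -0.013 85; 12.5 10.5 -32.5 -0.0755 0.0605 -0.013 85; 14 13 -31 -0.0755 0.0605 -0.013 85; 15.5 15.5 -29 -0.0755 0.0605 -0.013 85; 17 18 -26.5 -0.0755 0.0605 -0.013 85; 18.5 20 -24 -0.0755 0.0605 -0.013 85; 19.5 22 -21.5 -0.0755 0.0605 -0.013 85'
python3 -m handwheel '0 0 0 0 0 0 85;0 0 0 0 0 0 85'
python3 - <<'E'
from plan import *
o=manip.get_obs();print(o["position"],rot(o["ee_rot"]).round(2),o["joint_pos"].round(2), T+.06*d)
plan(T-.034*d,toolR(d),5)
c=cams.camera("top");cv2.imwrite("pics/t1.png",cv2.resize(c["color"][120:290,270:470],None,fx=2.9,fy=2.9))
c=cams.camera("side");cv2.imwrite("pics/s1.png",cv2.resize(c["color"][50:250,220:430],None,fx=2.9,fy=2.9))
E
```

```text
clock: 2.55
position: [0.5415, -0.1617, 0.2687]
ee_rot: [0.625, 0.586, -0.358, 0.372]
ft_force: [0.3, -0.9, -0.0]
grip_width: 0.995
clock: 2.75
position: [0.5407, -0.162, 0.2683]
ee_rot: [0.625, 0.585, -0.359, 0.371]
ft_force: [-0.5, -0.7, 0.3]
grip_width: 0.992
[ 0.54068076 -0.16203583  0.26832817] [[ 0.06  1.   -0.01]
 [ 0.47 -0.04 -0.88]
 [-0.88  0.04 -0.47]] [ 0.89  0.35 -0.53  1.48 -0.3   1.49  0.4 ] [ 0.54438144 -0.1556683   0.27167763]
total deg 0.8
18.8 0.7 -1.4 -0.0029 -0.0005 -0.0
18.8 0.7 -1.4 -0.0029 -0.0005 -0.0
18.8 0.7 -1.4 -0.0029 -0.0005 -0.0
18.8 0.7 -1.4 -0.0029 -0.0005 -0.0
18.8 0.7 -1.4 -0.0029 -0.0005 -0.0
```

View pics/s1.png

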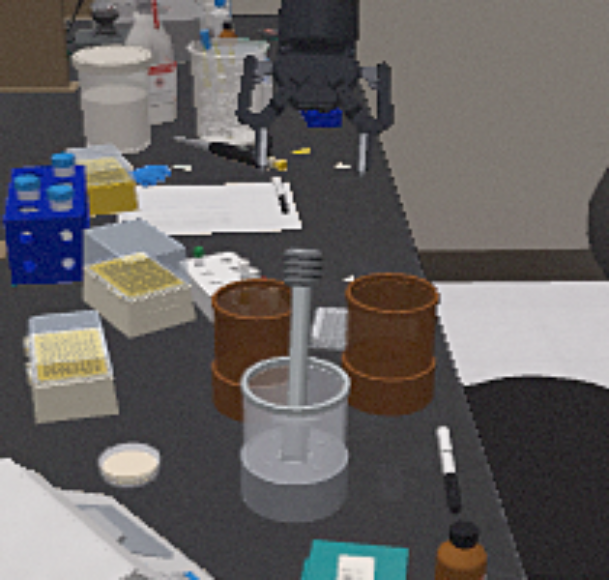

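```bash
python3 - <<'E'
from plan import *
o=manip.get_obs();Rm=rot(o["ee_rot"]);p=o["position"]
P=np.array([p+.0427*Rm[:,1]-.013*Rm[:,0],p-.0427*Rm[:,1]-.013*Rm[:,0]])
for n,a,b in(("side",220,50),("top",270,120)):
    c=cams.camera(n);print(n,((proj(c,P)-[a,b])*2.9).round())
E
```

```text
side [[265. 170.]
 [355. 175.]]
top [[425. 161.]
 [422. 292.]]
```

View pics/t1.png

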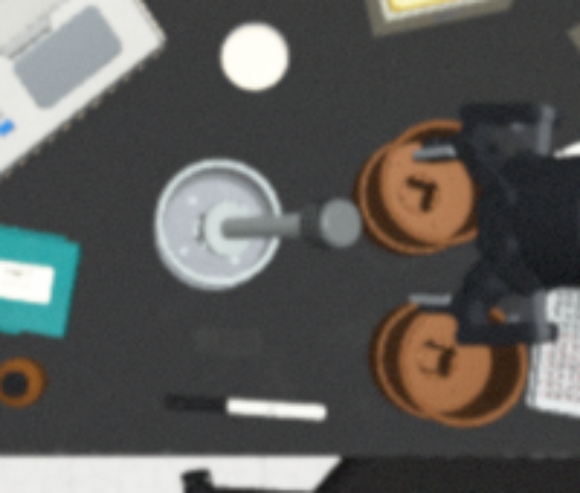

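```bash
python3 -m handwheel '19 0.7 -1.5 0 0 0 85; 19 0.7 -1.5 0 0 0 85; 19 0.7 -1.5 0 0 0 85; 19 0.7 -1.5 0 0 0 85; 19 0.7 -1.5 0 0 0 85; 0 0 0 0 0 0 85;0 0 0 0 0 0 85'
python3 - <<'E'
from plan import *
o=manip.get_obs();print(o["position"],T-.034*d)
c=cams.camera("top");cv2.imwrite("pics/t2.png",cv2.resize(c["color"][120:290,270:470],None,fx=2.9,fy=2.9))
c=cams.camera("side");cv2.imwrite("pics/s2.png",cv2.resize(c["color"][50:250,220:430],None,fx=2.9,fy=2.9))
E
```

```text
clock: 3.65
position: [0.5498, -0.112, 0.1896]
ee_rot: [0.625, 0.585, -0.359, 0.372]
ft_force: [0.2, 0.0, 0.1]
grip_width: 0.997
[ 0.54978812 -0.11196596  0.18957721] [ 0.54973718 -0.11216463  0.18852267]
```

View pics/t2.png

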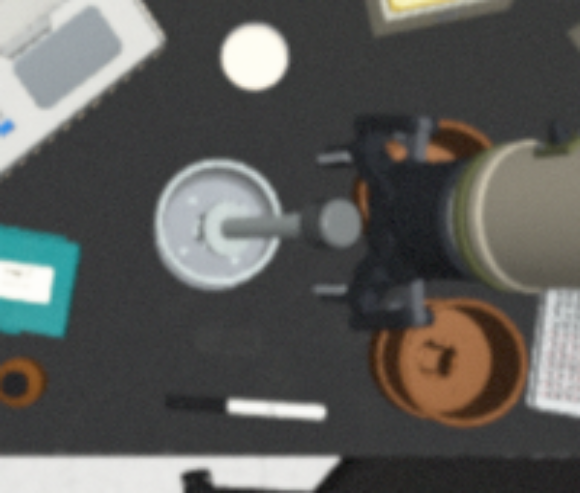

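View pics/s2.png

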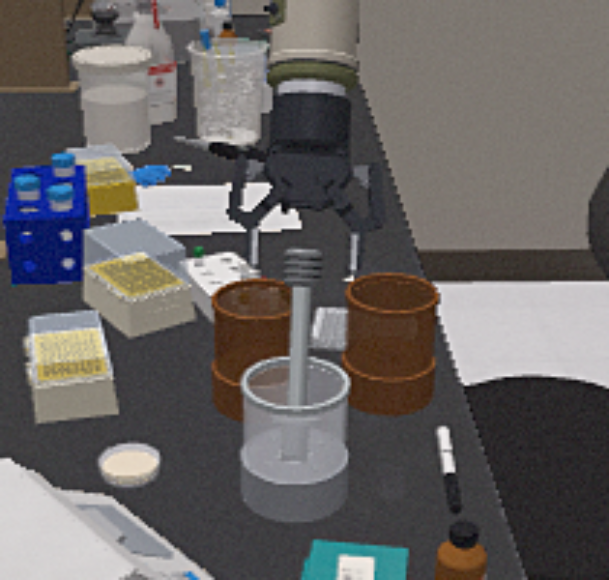

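The fingers straddle the head, at about (318,157) and (318,290) in the top crop with the head at (335,222). Closing.

```bash
python3 -m handwheel '0 0 0 0 0 0 30;0 0 0 0 0 0 30;0 0 0 0 0 0 30;0 0 0 0 0 0 30;0 0 0 0 0 0 30;0 0 0 0 0 0 30;0 0 0 0 0 0 30;0 0 0 0 0 0 30' 40
python3 - <<'E'
from fit import *
shaftfit([cams.camera("side"),cams.camera("top")],None,(.559,-.035,.042),(.5478,-.128,.2186))
E
```

```text
clock: 4.55
position: [0.55, -0.1113, 0.189]
ee_rot: [0.625, 0.585, -0.359, 0.372]
ft_force: [-0.3, -1.3, 1.2]
grip_width: 0.406
a 522 top [ 0.5473 -0.13    0.2309] dir [-0.054 -0.42   0.906] tilt 25.1 collar [ 0.5562 -0.0606  0.0815] foot [ 0.5581 -0.0459  0.0498] rms 0.0063
b 656 top [ 0.5475 -0.1272  0.2217] dir [-0.051 -0.441  0.896] tilt 26.4 collar [ 0.5559 -0.0544  0.0739] foot [ 0.5576 -0.0389  0.0425] rms 0.0091
all 1178 top [ 0.547  -0.1299  0.2311] dir [-0.055 -0.419  0.906] tilt 25.0 collar [ 0.5561 -0.0607  0.0816] foot [ 0.558  -0.046   0.0499] rms 0.0072
```

```bash
cat > arc.py <<'E'
from plan import *
def arc(foot1,n,lift=0):
    o=manip.get_obs();R0=rot(o["ee_rot"]);p0=o["position"]
    ft=R0.T@(T-.2*d-p0);dt=R0.T@d     # initial shaft in the tool frame
    # foot now
    f0=p0+R0@ft;f0=f0;ax=R0@dt
    Rw=R.align_vectors([[0,0,1]],[ax])[0].as_rotvec()
    pp,Rp=p0,R0
    for k in range(1,n+1):
        Rk=R.from_rotvec(Rw*k/n).as_matrix()@R0
        pk=f0+(np.array(foot1)-f0)*k/n-Rk@ft
        print(*(Rp.T@(pk-pp)*1000).round(1),*R.from_matrix(Rp.T@Rk).as_rotvec().round(3))
        pp,Rp=pk,Rk
    print("end",pp,Rp.round(3),"foot0",f0)
E
python3 - <<'E'
from arc import *
arc([.5581,-.0425,.049],8)
E
```

```text
-0.8 0.9 -9.6 -0.0 -0.06 -0.006
-0.8 0.9 -9.6 -0.0 -0.06 -0.006
-0.8 0.9 -9.5 -0.0 -0.06 -0.006
-0.8 0.9 -9.4 -0.0 -0.06 -0.006
-0.7 0.9 -9.4 -0.0 -0.06 -0.006
-0.7 0.9 -9.3 -0.0 -0.06 -0.006
-0.6 0.9 -9.2 -0.0 -0.06 -0.006
-0.6 0.8 -9.2 -0.0 -0.06 -0.006
end [ 0.55831435 -0.04154521  0.21494412] [[ 0.001  1.    -0.027]
 [ 0.002 -0.027 -1.   ]
 [-1.     0.001 -0.002]] foot0 [ 0.5591952  -0.03533901  0.04167456]
```

```bash
python3 -m handwheel '-6 0 0 0 0 0 30; 0 0.9 -9.6 0 -0.06 -0.006 30; 0 0.9 -9.6 0 -0.06 -0.006 30; 0 0.9 -9.5 0 -0.06 -0.006 30; 0 0.9 -9.4 0 -0.06 -0.006 30; 0 0 0 0 0 0 30'
python3 - <<'E'
from arc import *
arc([.5581,-.0425,.049],4)
c=cams.camera("side");cv2.imwrite("pics/s3.png",cv2.resize(c["color"][80:230,240:400],None,fx=3.6,fy=3.6))
E
```

```text
clock: 5.25
position: [0.5543, -0.0753, 0.2102]
ee_rot: [0.569, 0.545, -0.434, 0.437]
ft_force: [0.5, 0.4, -1.6]
grip_width: 0.407
-0.7 1.9 -19.5 0.0 -0.121 -0.012
-0.5 1.9 -19.3 0.0 -0.121 -0.012
-0.3 1.9 -19.1 0.0 -0.121 -0.012
-0.1 1.9 -18.8 0.0 -0.121 -0.012
end [5.63345313e-01 1.62791181e-04 2.16885215e-01] [[-0.029  0.999 -0.018]
 [-0.236 -0.024 -0.972]
 [-0.971 -0.024  0.236]] foot0 [ 0.5591952  -0.03533901  0.04167456]
```

View pics/s3.png

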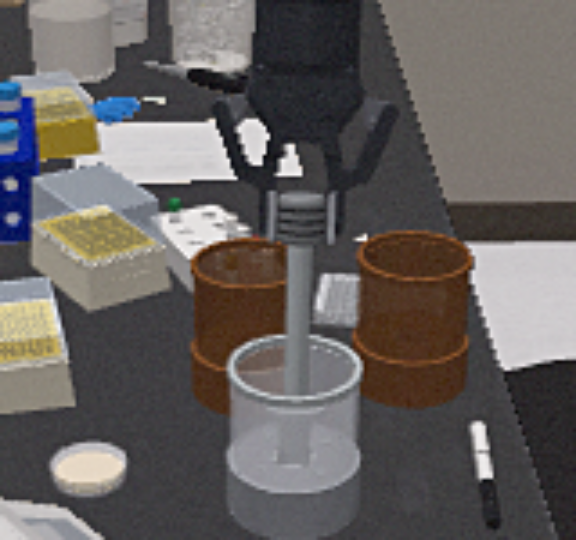

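```bash
python3 -m handwheel '0 0.9 -9.4 0 -0.06 -0.006 30; 0 0.9 -9.3 0 -0.06 -0.006 30; 0 0.9 -9.2 0 -0.06 -0.006 30; 0 0.8 -9.2 0 -0.06 -0.006 30; 0 0 0 0 0 0 30'
python3 - <<'E'
from arc import *
o=manip.get_obs();print(o["position"],rot(o["ee_rot"]).round(3))
for n,a in(("side",(80,240)),("top",(130,270))):
    c=cams.camera(n);cv2.imwrite(f"pics/{n}4.png",cv2.resize(c["color"][a[0]:a[0]+150,a[1]:a[1]+160],None,fx=3.6,fy=3.6))
    P=pts(c)[0]
    k=(P[:,2]>.13)&(P[:,2]<.17)&(np.hypot(P[:,0]-.558,P[:,1]+.0425)<.03);q=P[k];
    for lo in(.13,.14,.15,.16):
        w=q[(q[:,2]>lo)&(q[:,2]<lo+.01)];print(n,lo,len(w),np.median(w,0).round(4))
E
```

```text
clock: 5.8
position: [0.5581, -0.0402, 0.2144]
ee_rot: [0.507, 0.496, -0.505, 0.492]
ft_force: [-0.4, 0.9, -0.5]
grip_width: 0.41
[ 0.55807241 -0.04023571  0.2143842 ] [[-0.002  1.    -0.023]
 [ 0.006 -0.023 -1.   ]
 [-1.    -0.002 -0.006]]
side 0.13 21 [ 0.5579 -0.0349  0.1348]
side 0.14 24 [ 0.5579 -0.0344  0.1444]
side 0.15 23 [ 0.5581 -0.0342  0.1547]
side 0.16 25 [ 0.5584 -0.0351  0.1648]
top 0.13 0 [nan nan nan]
top 0.14 0 [nan nan nan]
top 0.15 0 [nan nan nan]
top 0.16 0 [nan nan nan]
  return _methods._mean(a, axis=axis, dtype=dtype,
  ret = um.true_divide(
```

View pics/side4.png

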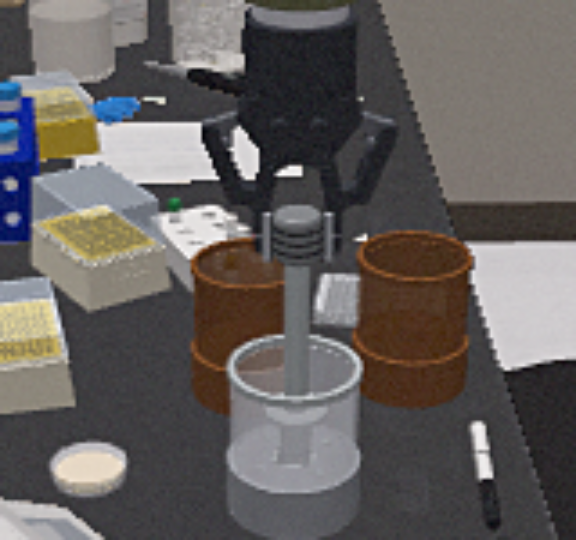

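```bash
python3 -m handwheel '4 0 0 0 0 0 30; 4 0 0 0 0 0 30; 4 0 0 0 0 0 30; 0 0 0 0 0 0 30'; python3 -m handwheel '4 0 0 0 0 0 30; 4 0 0 0 0 0 30; 0 0 0 0 0 0 30'
```

```text
clock: 6.3
position: [0.5578, -0.0431, 0.2017]
ee_rot: [0.508, 0.495, -0.506, 0.491]
ft_force: [-0.5, -0.5, -0.8]
grip_width: 0.407
clock: 6.6
position: [0.5582, -0.0425, 0.1941]
ee_rot: [0.508, 0.495, -0.506, 0.492]
ft_force: [0.7, 0.7, -1.4]
grip_width: 0.407
```

```bash
python3 -m handwheel '2 0 0 0 0 0 30; 2 0 0 0 0 0 30; 0 0 0 0 0 0 30'; python3 -m handwheel '2 0 0 0 0 0 30; 2 0 0 0 0 0 30; 0 0 0 0 0 0 30';python3 - <<'E'
from arc import *
for n,a in(("side",(80,240)),("top",(130,270))):
    c=cams.camera(n);cv2.imwrite(f"pics/{n}5.png",cv2.resize(c["color"][a[0]:a[0]+150,a[1]:a[1]+160],None,fx=3.6,fy=3.6))
E
```

```text
clock: 6.9
position: [0.5583, -0.0425, 0.1906]
ee_rot: [0.508, 0.495, -0.506, 0.492]
ft_force: [2.4, 0.2, -1.6]
grip_width: 0.406
clock: 7.2
position: [0.5586, -0.0424, 0.1874]
ee_rot: [0.508, 0.494, -0.505, 0.492]
ft_force: [0.7, 0.4, 4.4]
grip_width: 0.409
```

View pics/side5.png

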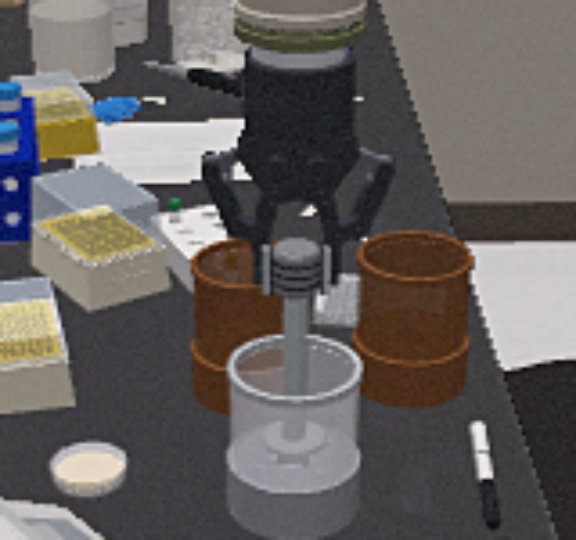

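```bash
python3 -m handwheel '3 0 0 0 0 0 30; 0 0 0 0 0 0 60; 0 0 0 0 0 0 60; 0 0 0 0 0 0 60; 0 0 0 0 0 0 60'; python3 -m handwheel '-15 0 0 0 0 0 60; -15 0 0 0 0 0 60; -15 0 0 0 0 0 60; -15 0 0 0 0 0 60; -15 0 0 0 0 0 60; 0 0 0 0 0 0 60';python3 - <<'E'
from fit import *
print(manip.get_obs()["position"])
cs=[cams.camera(n) for n in("side","top")]
for n,c,a in(("side",cs[0],(80,240)),("top",cs[1],(130,270))):
    cv2.imwrite(f"pics/{n}6.png",cv2.resize(c["color"][a[0]:a[0]+150,a[1]:a[1]+160],None,fx=3.6,fy=3.6))
shaftfit(cs,None,(.558,-.0425,.025),(.558,-.0425,.222))
E
```

```text
clock: 7.8
position: [0.558, -0.0424, 0.1835]
ee_rot: [0.508, 0.495, -0.506, 0.492]
ft_force: [0.5, 0.8, 0.2]
grip_width: 0.706
clock: 8.4
position: [0.5593, -0.0427, 0.2614]
ee_rot: [0.509, 0.494, -0.505, 0.493]
ft_force: [0.5, -0.2, 0.1]
grip_width: 0.703
[ 0.55929959 -0.04267416  0.26143297]
a 322 top [ 0.5583 -0.0439  0.2202] dir [-0.003  0.006  1.   ] tilt 0.4 collar [ 0.5588 -0.0448  0.0552] foot [ 0.5589 -0.045   0.0202] rms 0.0013
b 0 top [ 0.558  -0.0425  0.222 ] dir [0. 0. 1.] tilt 0.0 collar [ 0.558  -0.0425  0.057 ] foot [ 0.558  -0.0425  0.022 ] rms nan
all 322 top [ 0.5583 -0.0439  0.2202] dir [-0.003  0.006  1.   ] tilt 0.4 collar [ 0.5588 -0.0448  0.0552] foot [ 0.5589 -0.045   0.0202] rms 0.0013
  return _methods._mean(a, axis=axis, dtype=dtype,
  ret = ret.dtype.type(ret / rcount)
```

View pics/side6.png

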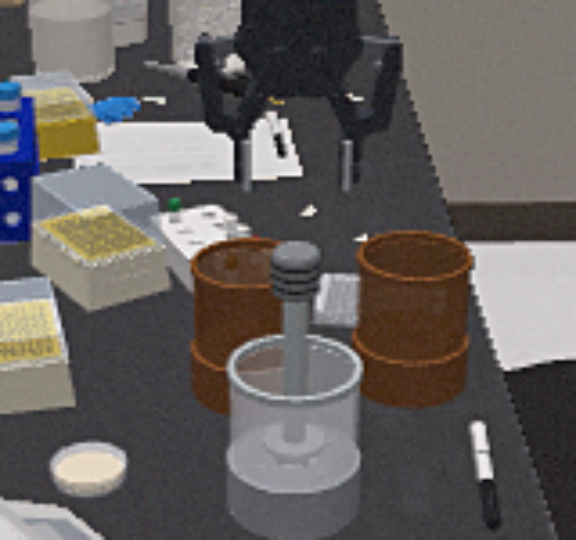

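The shaft stands free, upright, with its head at about (297,255) and collar about 10 mm above home. Next: close the fingers and press on the head.

```bash
python3 -m handwheel '0 0 0 0 0 0 0; 0 0 0 0 0 0 0; 0 0 0 0 0 0 0; 0 0 0 0 0 0 0; 0 0 0 0 0 0 0; 0 0 0 0 0 0 0; 0 0 0 0 0 0 0'; python3 -m handwheel '10 0 0 0 0 0 0; 10 0 0 0 0 0 0; 10 0 0 0 0 0 0; 4 0 0 0 0 0 0; 0 0 0 0 0 0 0'
```

```text
clock: 9.2
position: [0.5582, -0.0428, 0.2587]
ee_rot: [0.508, 0.495, -0.506, 0.492]
ft_force: [0.9, 0.3, 1.0]
grip_width: -0.005
clock: 9.7
position: [0.5578, -0.0426, 0.2236]
ee_rot: [0.507, 0.495, -0.506, 0.491]
ft_force: [-0.8, 0.3, 0.4]
grip_width: -0.003
```

```bash
python3 -m handwheel '3 0 0 0 0 0 0; 3 0 0 0 0 0 0; 0 0 0 0 0 0 0'; python3 -m handwheel '2 0 0 0 0 0 0; 2 0 0 0 0 0 0; 0 0 0 0 0 0 0'
```

```text
clock: 10.0
position: [0.5587, -0.0426, 0.2191]
ee_rot: [0.508, 0.494, -0.505, 0.492]
ft_force: [0.7, 0.4, 2.1]
grip_width: -0.004
clock: 10.3
position: [0.5594, -0.0426, 0.2163]
ee_rot: [0.509, 0.494, -0.505, 0.493]
ft_force: [-0.4, -0.2, 9.1]
grip_width: -0.0
```

```bash
python3 -m handwheel '2 0 0 0 0 0 0; 2 0 0 0 0 0 0; 0 0 0 0 0 0 0'; python3 -m handwheel '2 0 0 0 0 0 0; 0 0 0 0 0 0 0';  python3 -m handwheel '2 0 0 0 0 0 0; 0 0 0 0 0 0 0'
```

```text
clock: 10.6
position: [0.5597, -0.0426, 0.2129]
ee_rot: [0.509, 0.493, -0.505, 0.493]
ft_force: [-0.1, -0.1, 13.2]
grip_width: -0.003
clock: 10.8
position: [0.5599, -0.0426, 0.2112]
ee_rot: [0.509, 0.493, -0.505, 0.493]
ft_force: [0.0, -0.6, 14.5]
grip_width: 0.002
clock: 11.0
position: [0.5604, -0.0427, 0.2102]
ee_rot: [0.509, 0.493, -0.504, 0.494]
ft_force: [-2.5, -0.4, 20.8]
grip_width: 0.0
```

```bash
python3 -m handwheel '1.5 0 0 0 0 0 0; 0 0 0 0 0 0 0'; python3 -m handwheel '-5 0 0 0 0 0 0; -20 0 0 0 0 0 0; -20 0 0 0 0 0 0; -20 0 0 0 0 0 0; -20 0 0 0 0 0 0; 0 0 0 0 0 0 0';python3 - <<'E'
from fit import *
cs=[cams.camera(n) for n in("side","top")]
for n,c,a in(("side",cs[0],(80,240)),("top",cs[1],(130,270))):
    cv2.imwrite(f"pics/{n}7.png",cv2.resize(c["color"][a[0]:a[0]+150,a[1]:a[1]+160],None,fx=3.6,fy=3.6))
shaftfit(cs[:1],None,(.558,-.0425,.010),(.558,-.0425,.21))
for n in("side","top"):
  for t in("amber_bottle","petri_dish","tape_roll","marker","timer"):
    c=cs[0] if n=="side" else cs[1]
    for r in cams.outline_of(n,t)[:1]: print(n,t,round(r["conf"],2),np.median(pts(c,r["region"])[0],0).round(3))
E
```

```text
clock: 11.2
position: [0.561, -0.0427, 0.2102]
ee_rot: [0.51, 0.492, -0.504, 0.494]
ft_force: [-4.2, -1.1, 31.1]
grip_width: 0.0
clock: 11.8
position: [0.5593, -0.0428, 0.2928]
ee_rot: [0.509, 0.494, -0.505, 0.493]
ft_force: [0.2, 0.7, -0.3]
grip_width: -0.006
a 301 top [ 0.5595 -0.0443  0.2106] dir [0.003 0.003 1.   ] tilt 0.2 collar [ 0.559  -0.0448  0.0456] foot [ 0.5589 -0.0448  0.0106] rms 0.0013
all 301 top [ 0.5595 -0.0443  0.2106] dir [0.003 0.003 1.   ] tilt 0.2 collar [ 0.559  -0.0448  0.0456] foot [ 0.5589 -0.0448  0.0106] rms 0.0013
side amber_bottle 0.8 [0.429 0.14  0.047]
side petri_dish 0.75 [ 0.721 -0.075  0.015]
side tape_roll 0.56 [0.583 0.25  0.018]
side marker 0.71 [ 0.404 -0.067  0.011]
side timer 0.92 [0.5   0.287 0.048]
top amber_bottle 0.78 [0.427 0.123 0.059]
top tape_roll 0.56 [0.581 0.245 0.017]
top timer 0.71 [0.427 0.123 0.059]
```

View pics/side7.png

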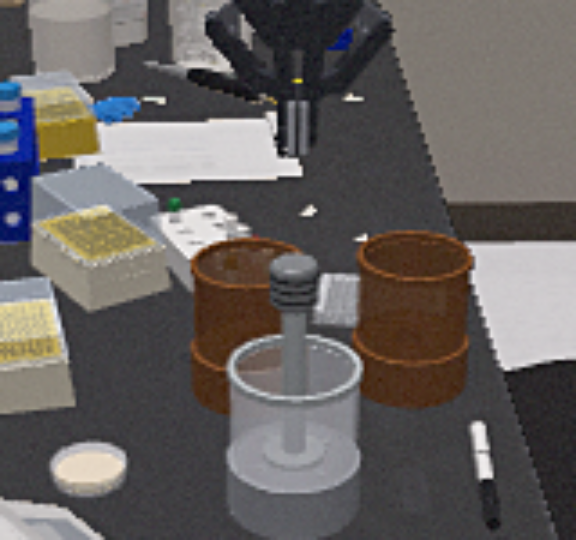

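The shaft stands upright in the well. Its collar is seated on the floor at about (295,452), its head is at (295,280), and the fingers are clear above it.

```bash
python3 -c "
from workcell import hand_in
print(hand_in())"
```

```text
the job is handed in; nothing more can be done
None
```

The shaft is standing upright and fully home in its socket, and I handed the job in at about 12 s of the 61 s allowed. I gripped the head along its lean, tipped the shaft upright about its foot and lowered it into the socket. After releasing it, I pressed the head down with closed fingers until it stopped at 210 mm, where the force rose from about 14 N to 31 N.

**Last checks:**
- **Shaft:** the side-camera fit gives a tilt of 0.2°, the collar about 0.6 mm above the floor and about 2.5 mm from the measured well centre, within the 5 mm limit. The fingers are about 80 mm clear of the head.
- **Bystanders:** the side camera puts the bottle, dish, tape roll and timer within about 5 mm of where they started. The marker's reading differs by 25 mm, but only part of it was outlined in the first look. It agrees with the marker's starting position from the top camera.

**Checks that failed or disagreed:**
- **Top camera:** the arm hid the shaft from it, so the final shaft reading rests on one camera. It missed the dish and marker, and its timer report was really the bottle.
- **While gripped:** the shaft fit was spoiled by the gripper showing in the pictures, so I ignored it and used the earlier fit.

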